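# Make room on the display stand and lean the picture board from the drying rack on it

### The arm

A 7-joint arm with a two-finger parallel gripper is mounted at the origin on the work surface. World frame = base frame: x ahead of the robot, y to its left, z up, the work surface at z = 0. Lengths are in m, angles in rad, forces in N, time in s.
With the tool pointing down it reaches from about 0.4 to 0.85 m from the base axis. Payload 10.4 kg.
Tool frame: the origin (TCP) lies between the finger pads; the fingertips stand manip.finger_overhang ahead of it and the grasp point (between the pads) lies 11 mm behind it (manip.finger_overhang is the distance from the TCP to the fingertips, in m); x points along the fingers, z is the direction in which the jaws open and shut, and the axes are right-handed (so a half turn about x gives the same grasp; the last joint's range is limited). The gripper opens to 85 mm and grips with 20 to 120 N. Pads are 22 mm wide; open, the fingers measure 114 mm over their backs; the gripper's body (76 mm by 85 mm) begins 54 mm behind the grasp point. The pads swing forward as they close: fully open they stand 13 mm farther back than shut.
Start: joints at [-1.265, 0.332, -0.065, 1.46, 0.022, 1.35, -0.088], TCP at [0.202, 0.592, 0.218] pointing down, gripper open.
Joint ranges: [-2.6, 2.6], [-0.5, 2.12], [-1.47, 1.34], [0.16, 2.42], [-1.27, 4.41], [0.06, 2.06], [-2.6, 2.6]. Speed limits (rad/s): [2.22, 2.22, 2.79, 2.79, 3.14, 3.14, 3.14].

### API

Orientations are given as a unit quaternion [x, y, z, w].
In Python, from workcell import get_obs, camera, workorder, manip gives the robot as it stands. The module is installed in compiled form; this text tells all that it offers.
- The arm moves only by the tool play_rows, never from a script. Its argument "increments" is text: rows parted by semicolons, each of 4 numbers parted by spaces: the shift along the tool's x, y, z in m, then the turn about the tool's x in rad. A call has 1 to 20 rows; each row shifts and turns the pose as measured when the row begins, along the tool's axes as they then stand; what a row does not reach is not made up. A row lasts 1/10 s, in which the tool goes at most 50 mm and 8.59 degrees, less where a joint would pass 70% of its speed; a pose out of reach is approached as far as the arm can. A call is refused whole if a number of a shift passes 0.05 or a number of a turn 0.15, either way. A call with a gripper value outside its range is refused whole. "hand" is the gripper command: -1 is fully open, 1 is shut, values between are in proportion, set as the call begins (left out, the last holds). The fingers move at their own pace and stop on an object; "squeeze" is the grip in N (left out, the last holds). Time passes only in rows, so rows that do not move let the fingers close. It gives the time, the measured TCP pose, the force and the opening at its end, in the units of the state.
- get_obs(): the state, without advancing time (a new reading comes with each control period).
- camera(name): name is "scene" or "top" or "wrist"; returns a dict with "img" (480x640x3 uint8, blue, green, red), "fov_y" (degrees; the focal length in pixels is half the picture's height over the tangent of half this angle, whatever the lens; pixels are square), "cx", "cy" (the principal point, pixels), "R" (3x3) and "t" (3): a world point X has camera coordinates R X + t; the wrist camera has in their place "tool_from_camera" (4x4, takes a point from camera to tool coordinates, whose origin is the TCP and whose axes are the tool frame's). Camera axes: x right, y down, z forward; pixel columns grow to the right and rows downward; lengths in m; the calibration is good to about 2 mm. A picture is of the moment at which its call begins: read the wrist's pose just before it. There is no depth.
- workorder.hand_in(): hands the job in, once; it reports no verdict.
The state is a dict: "clock": time; "joint_pos": joint angles; "joint_velocities": joint speeds; "tau": joint torques, N m; "position": TCP position; "ee_rot": TCP orientation; "ft_force": force on the tool from outside, world axes, zero at the start; "torque": the same for the moment, N m; "grip_width": opening from 0.0 (shut) to 1.0 (fully open).
Only numpy, scipy, OpenCV 4.12 (cv2) and the standard library are available. Lean on these libraries where they do the work, as an engineer would, in place of code of your own. Each camera call takes 0.05 s, during which the arm holds its last target.

### The job

Make room on the sloping display stand: slide the board that is already leaning there along the shelf until it touches the end stop. Then lift the rectangular picture board up and off its hook on the drying rack and set it down gently beside the other one, picture to the front, wholly on the shelf and leaning flat against the back slats. Leave the other hanging boards on their hooks and the bowls, tub and spoon on the table where they are.

Things in the scene. Friction and masses are not known exactly. Their poses are not given: they have to be found in the camera images.
- rack: Fixed wooden drying rack, front = own -x; origin on the table under its middle. 30 x 30 mm rail, 440 long along y, at x +30..+60, z 185..215 mm, on two posts (y +-130) with flat feet (x -70..+80, 18 high). Three steel hooks at y -160, 0, +160; one board on each, faces square to x, mid-plane at about x -35, its back 59 mm in front of the rail. Sites hook_l, hook_m, hook_r: tips.
- hook_l (a point): Top of the upturned tip of the hook at rack y = +160 mm, 218 mm above the table. Every hook is an 8 mm round bar, axis 200 mm high, running from the rail forwards to rack x -62 mm, where its end turns up (tip at x -68). Bars are level; a hung board can slide a little along its bar.
- hook_m (a point): The same for the middle hook, rack y = 0.
- hook_r (a point): The same for the hook at rack y = -160 mm.
- picture_board: The board to move, on any hook: wooden rectangle 130 wide (own y), 160 tall (z), 12 mm thick (x), about 0.22 kg, origin centre of underside, picture of hills on its front (-x). Hanging hole at y -20..+20, z 106..142 mm, under an 18 mm bridge that rests on the bar; solid beside the hole. To come off it must rise 14 to 28 mm (more: the hole's lower edge meets the bar), then go 60 mm along rack -x.
- round_board: Hanging bystander: round wooden board, 120 mm diameter, 12 mm thick, with a 68 mm wide tab above it that has the same hanging hole; 172 mm tall in all. Origin at the centre of its underside. Stays on its hook.
- paddle: Hanging bystander: narrow wooden paddle, 68 mm wide, 100 mm wide over its lowest 50 mm, 175 mm tall, 12 mm thick, same hanging hole at the top. Origin at the centre of its underside. Stays on its hook.
- stand: Fixed wooden display stand, front = own -x, y along its shelf; origin on the table. Its back plane (faces of two slats) leans back 0.35 rad, top towards +x; the shelf is square to it; they meet in a line parallel to y through point stand_seat. From that line, up the slope: slats at 6..30 and 44..68 mm, nothing behind above 68. Out along the shelf: a lip at 24..32 mm, 10 high. Legs to x +110 mm.
- stand_seat (a point): Middle (stand y = 0) of the line where the stand's shelf meets its back plane, 45 mm above the table, straight above the stand's origin.
- stand_stop (a point): Face of the end stop on that same line, stand y = +150 mm: a block closing this end of the shelf, 15 mm thick, 60 mm high up the slope, reaching 24 mm out from the back plane.
- stand_open (a point): Open end of the shelf on that same line, stand y = -150 mm (no stop there); shelf 300 mm long between the two.
- ledge_board: The board on the stand: wooden rectangle without hole, 130 wide (own y), 112 tall (z), 12 mm thick (x), about 0.25 kg, origin centre of underside, picture of a boat on its front (-x). It leans loose on the slats near the middle of the shelf; a second board fits on neither side until it is at the stop. It slides with 1 to 4 N on its side edge; push it about half-way up, not higher.
- bowl_a: Bystander: glass bowl 132 mm wide, 56 mm high, with a steel spoon in it that sticks out to 80 mm high and 110 mm from the centre. Origin at the centre of its underside.
- bowl_b: Bystander: empty glass bowl 132 mm wide, 56 mm high. Origin at the centre of its underside.
- tub: Bystander: white plastic tub with a lid, 124 mm wide, 100 mm high. Origin at the centre of its underside.
- spoon: Bystander: steel spoon 170 mm long lying flat on the table.
There are look-alikes about, which are no part of the job. What is shaped like the picture_board but pink or turquoise is not meant. Leave any pink look-alike of the ledge_board alone.

How it is judged:
By the outcome, as a careful person would: the job done as asked, in the order asked, and still so for the second after the job is handed in, with the robot touching nothing.
It also fails if it takes over 54 s, if anything falls off the work surface, if the arm or the gripper's body presses on something with over 40 N, if the wrist force passes 120 N, or if a joint passes its speed limit or range.

## Working session

There is one attempt and no reset: what is moved stays moved. The work goes in short steps, Python scripts to look and compute and a tool call to move; the robot and the scene stay as the last step left them, time stands still between calls to the robot, and variables do not carry over. Pictures are saved under pics/ and viewed, and the job is handed in when it is done.

Besides the shell and the picture viewer there is one more tool, called after "Call:" as name(argument=value, ...) on one line, values as JSON. play_rows: Moves the arm, as the interface text tells. Its arguments: {"type":"object","properties":{"increments":{"type":"string"},"hand":{"type":"number"},"squeeze":{"type":"number"}},"required":["increments"]}

```bash
mkdir -p pics; ls
python3 - <<'E'
from workcell import get_obs, camera, workorder, manip
import cv2
o=get_obs()
for k,v in o.items(): print(k,v)
print(manip.finger_overhang)
import pickle
for n in ["scene","top","wrist"]:
    c=camera(n); cv2.imwrite(f"pics/{n}0.png",c["img"]); pickle.dump(c,open(f"{n}0.pkl","wb"))
    print(n,{k:v for k,v in c.items() if k!="img"})
E
```

```text
pics
clock 0.0
joint_pos [-1.26462407  0.33288685 -0.0646881   1.46093911  0.02158361  1.34988167
 -0.0884728 ]
joint_velocities [-5.45967973e-04  5.41163818e-04 -1.03724173e-03 -9.08447508e-05
  2.37026616e-04 -5.20811119e-04  5.44830156e-05]
tau [ 1.92306114e-03 -6.25464821e+01  5.03615895e-02 -3.91586781e+01
  1.62444898e-02  9.84575890e-03  2.09952077e-06]
position [0.20168214 0.59115432 0.2168076 ]
ee_rot [-0.41175274  0.57547315  0.41113843  0.57467863]
ft_force [-0.04288694 -0.25947125 -0.18617597]
torque [-0.0317712  -0.0270896  -0.05172563]
grip_width 1.0011469864771476
0.008
scene {'fov_y': 49.39126726045104, 'cx': 312.7060625101328, 'cy': 242.19624100649708, 'R': array([[-0.06566927,  0.99782993, -0.00479435],
       [ 0.93173516,  0.05959829, -0.3582145 ],
       [-0.35715142, -0.02799075, -0.933627  ]]), 't': array([ 0.06925299, -0.4259568 ,  1.92593268])}
top {'fov_y': 54.40775507033291, 'cx': 315.91899301094116, 'cy': 240.83594323886447, 'R': array([[-0.01763142, -0.99967041,  0.01866036],
       [-0.99745432,  0.01629648, -0.06942125],
       [ 0.06909428, -0.01983685, -0.99741289]]), 't': array([-0.03249487,  0.52836286,  1.25562167])}
wrist {'fov_y': 58.31291692483524, 'cx': 314.5077826443192, 'cy': 244.41340931178243, 'tool_from_camera': array([[ 5.25161229e-04, -2.85386004e-01,  9.58412517e-01,
        -1.56509950e-01],
       [ 3.90511272e-04, -9.58412518e-01, -2.85386218e-01,
         7.18106470e-02],
       [ 9.99999786e-01,  5.24144668e-04, -3.91874645e-04,
         2.80941213e-04],
       [ 0.00000000e+00,  0.00000000e+00,  0.00000000e+00,
         1.00000000e+00]])}
```

View pics/scene0.png

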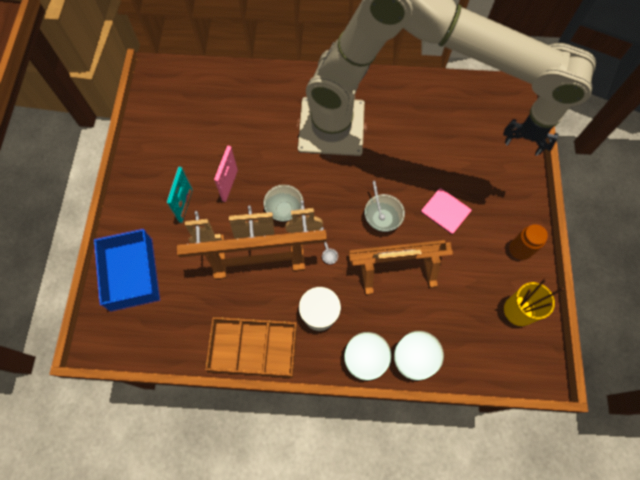

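View pics/top0.png

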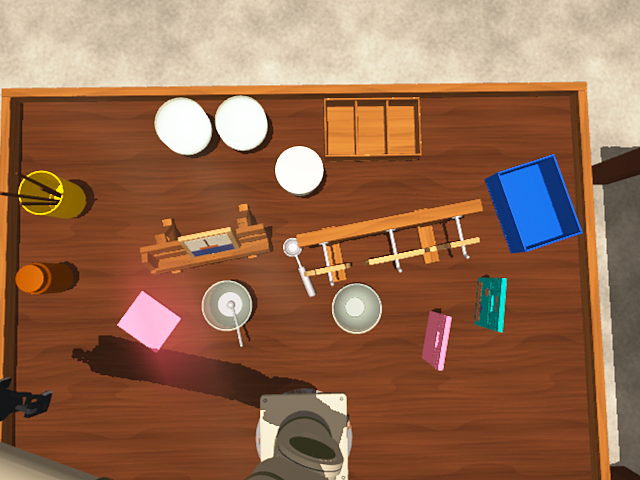

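View pics/wrist0.png

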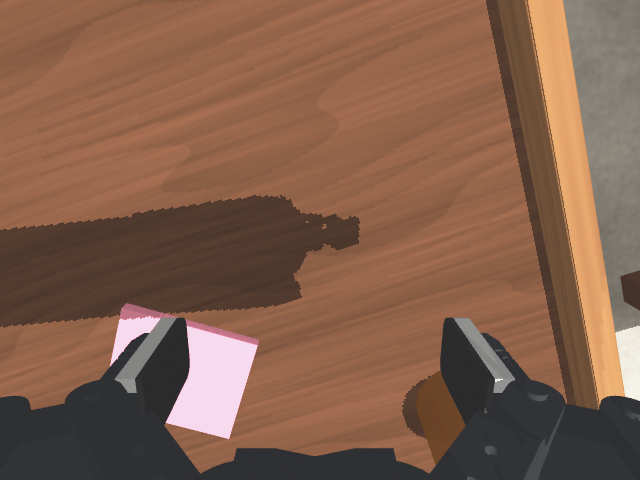

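Run:
```python
import cv2
t=cv2.imread('pics/top0.png'); 
cv2.imwrite('pics/top0a.png',cv2.resize(t[190:300,130:290],None,fx=5,fy=5,interpolation=cv2.INTER_CUBIC))
cv2.imwrite('pics/top0b.png',cv2.resize(t[190:310,280:490],None,fx=3.8,fy=3.8,interpolation=cv2.INTER_CUBIC))
s=cv2.imread('pics/scene0.png'); 
cv2.imwrite('pics/scene0a.png',cv2.resize(s[190:300,165:465],None,fx=2.6,fy=2.6,interpolation=cv2.INTER_CUBIC))
```

```text
(no output)
```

View pics/top0a.png

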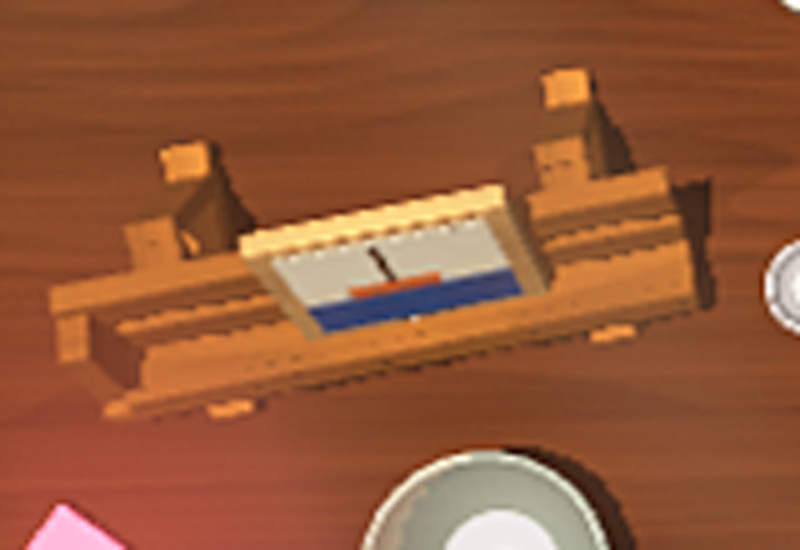

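View pics/top0b.png

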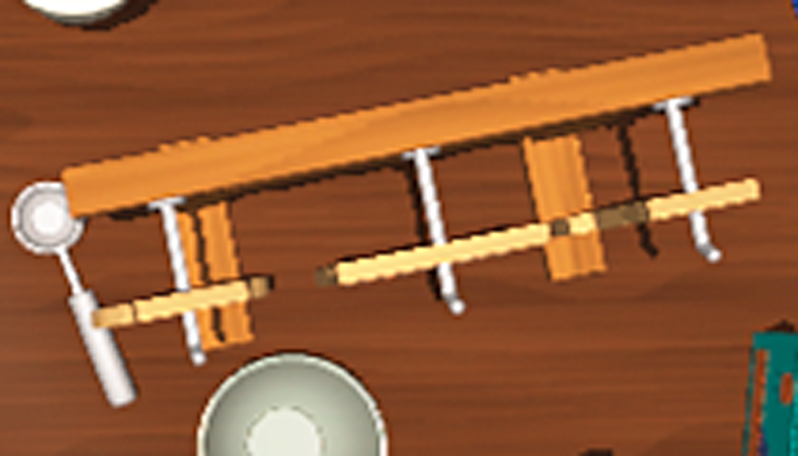

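View pics/scene0a.png

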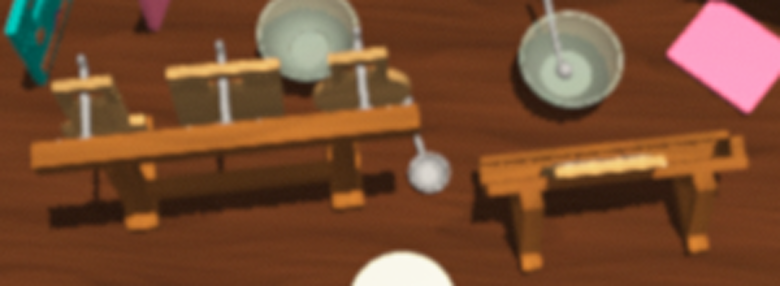

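```bash
cat > h.py <<'E'
import numpy as np,pickle,cv2
from scipy.spatial.transform import Rotation as Rn
def K(c):
    f=240/np.tan(np.radians(c['fov_y']/2)); return f,c['cx'],c['cy']
def ray(c,uv,pose=None):
    f,cx,cy=K(c); d=np.array([(uv[0]-cx)/f,(uv[1]-cy)/f,1.])
    if 'R' in c: return -c['R'].T@c['t'], c['R'].T@d
    T=c['tool_from_camera']; p,q=pose; R=Rn.from_quat(q).as_matrix()
    return p+R@T[:3,3], R@T[:3,:3]@d
def atz(c,uv,z,pose=None):
    o,d=ray(c,uv,pose); return o+d*(z-o[2])/d[2]
def proj(c,X,pose=None):
    X=np.atleast_2d(X)
    if 'R' in c: Y=X@c['R'].T+c['t']
    else:
        T=c['tool_from_camera'];p,q=pose;R=Rn.from_quat(q).as_matrix()
        Y=((X-p)@R-T[:3,3])@T[:3,:3]
    f,cx,cy=K(c); return np.c_[f*Y[:,0]/Y[:,2]+cx,f*Y[:,1]/Y[:,2]+cy]
def snap(n,name):
    from workcell import get_obs,camera
    o=get_obs(); c=camera(n); c['pose']=(np.array(o['position']),np.array(o['ee_rot']))
    cv2.imwrite(f'pics/{name}.png',c['img']); pickle.dump(c,open(f'{name}.pkl','wb')); return c,o
def load(n): return pickle.load(open(n+'.pkl','rb'))
def toolmove(dw,q): return Rn.from_quat(q).inv().apply(dw)
E
python3 - <<'E'
from h import *
c=load('top0')
b=lambda u,v:(280+u/3.8,190+v/3.8)
a=lambda u,v:(130+u/5,190+v/5)
L,M,R=[atz(c,b(*p),.218) for p in [(198,357),(458,307),(713,255)]]
print(L,M,R,np.linalg.norm(L-M),np.linalg.norm(M-R))
d=L-R; print('rack yaw',np.arctan2(-d[0],d[1]))
for p in [(64,175),(68,215),(768,35),(770,77)]: print('rail',atz(c,b(*p),.215))
# stand
for n,p,z in [('slatTL',(50,290),.045+.068*np.cos(.35)),('slatTR',(668,170),.045+.068*np.cos(.35)),('lipL',(105,412),.065),('lipR',(697,300),.065),
  ('bTL',(241,240),.045+.112*np.cos(.35)),('bTR',(502,186),.045+.112*np.cos(.35))]: print(n,atz(c,a(*p),z))
print(Rn.from_quat(c.get('q',[-0.41175274,0.57547315,0.41113843,0.57467863])).as_matrix())
E
```

```text
[ 0.41446147 -0.07279168  0.218     ] [ 0.44173883 -0.23077743  0.218     ] [ 0.47054052 -0.38724612  0.218     ] 0.16032326655650153 0.15909741974866354
rack yaw 0.1764822218359835
rail [0.52591564 0.00626614 0.215     ]
rail [0.50155088 0.00420271 0.215     ]
rail [ 0.60531348 -0.42778576  0.215     ]
rail [ 0.57929009 -0.42791624  0.215     ]
slatTL [0.5106557  0.40311359 0.10887734]
slatTR [0.56645527 0.09228834 0.10887734]
lipL [0.44927059 0.38976041 0.065     ]
lipR [0.50244188 0.08182318 0.065     ]
bTL [0.53101909 0.29629543 0.15020974]
bTR [0.55542863 0.16952121 0.15020974]
[[-4.08308317e-04 -9.46450230e-01  3.22849492e-01]
 [-1.36035323e-03  3.22849746e-01  9.46449254e-01]
 [-9.99998991e-01 -5.27462475e-05 -1.41932886e-03]]
```

```bash
cat >> h.py <<'E'
def plan(target,turn=0,n=None,step=.04,obs=None):
    from workcell import get_obs
    o=obs or get_obs(); p=np.array(o['position']); R=Rn.from_quat(o['ee_rot'])
    d=np.array(target)-p
    n=n or int(max(np.ceil(np.linalg.norm(d)/step),np.ceil(abs(turn)/.14),1))
    rows=[]
    for i in range(n):
        rows.append(np.r_[R.inv().apply(d/n),turn/n]); R=R*Rn.from_rotvec([turn/n,0,0])
    print('; '.join(' '.join(f'{v:.4g}' for v in np.round(r,4)) for r in rows)); return rows
E
python3 - <<'E'
from h import *
plan([.50,.28,.35],1.067,14)
E
```

```text
-0.0095 -0.0273 -0.0142 0.0762; -0.0095 -0.0283 -0.012 0.0762; -0.0095 -0.0292 -0.0099 0.0762; -0.0095 -0.0298 -0.0076 0.0762; -0.0095 -0.0303 -0.0053 0.0762; -0.0095 -0.0307 -0.003 0.0762; -0.0095 -0.0308 -0.0006 0.0762; -0.0095 -0.0308 0.0017 0.0762; -0.0095 -0.0305 0.004 0.0762; -0.0095 -0.0301 0.0064 0.0762; -0.0095 -0.0296 0.0086 0.0762; -0.0095 -0.0288 0.0109 0.0762; -0.0095 -0.0279 0.013 0.0762; -0.0095 -0.0268 0.0151 0.0762
```

Call:
play_rows(increments="-0.01 -0.027 -0.014 0.076; -0.01 -0.028 -0.012 0.076; -0.01 -0.029 -0.01 0.076; -0.01 -0.03 -0.008 0.076; -0.01 -0.03 -0.005 0.076; -0.01 -0.031 -0.003 0.076; -0.01 -0.031 0 0.076; -0.01 -0.031 0.002 0.076; -0.01 -0.031 0.004 0.076; -0.01 -0.03 0.006 0.076; -0.01 -0.03 0.009 0.076; -0.01 -0.029 0.011 0.076; -0.01 -0.028 0.013 0.076; -0.01 -0.027 0.015 0.076; 0 0 0 0; 0 0 0 0", hand=1, squeeze=40)

```text
clock: 1.75
position: [0.5124, 0.229, 0.3723]
ee_rot: [-0.024, 0.705, 0.027, 0.709]
ft_force: [-0.5, 0.6, 0.4]
grip_width: -0.002
```

Run:
```python
from h import *
c,o=snap('wrist','w1')
print(o['clock'],o['position'],Rn.from_quat(o['ee_rot']).as_matrix().round(4),o['joint_pos'],o['ft_force'])
```

```text
1.75 [0.51236707 0.22898872 0.3722819 ] [[ 0.0051 -0.0719  0.9974]
 [ 0.0047  0.9974  0.0719]
 [-1.      0.0043  0.0054]] [-0.8099813   0.14697143  0.35868253  1.38006328 -0.05343207  1.6170665
 -0.38570873] [-0.47616894  0.63623001  0.39504705]
```

View pics/w1.png

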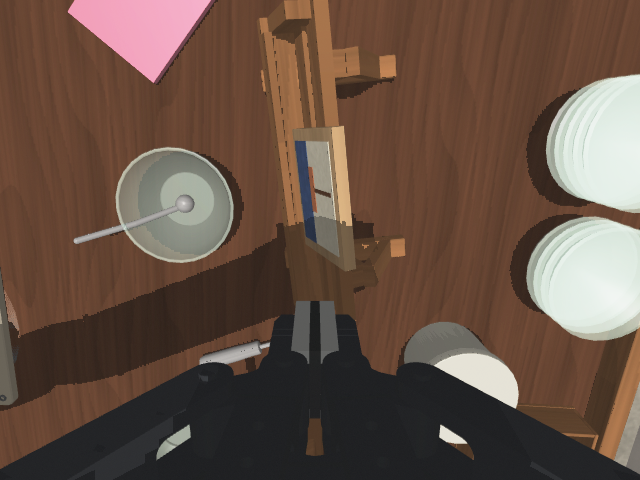

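Run:
```python
import cv2
t=cv2.imread('pics/w1.png'); 
cv2.imwrite('pics/w1a.png',cv2.resize(t[0:300,240:420],None,fx=3,fy=2,interpolation=cv2.INTER_CUBIC))
cv2.imwrite('pics/w1b.png',cv2.resize(t[0:150,240:420],None,fx=4,fy=4,interpolation=cv2.INTER_CUBIC))
cv2.imwrite('pics/w1c.png',cv2.resize(t[150:300,240:420],None,fx=4,fy=4,interpolation=cv2.INTER_CUBIC))
```

```text
(no output)
```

View pics/w1b.png

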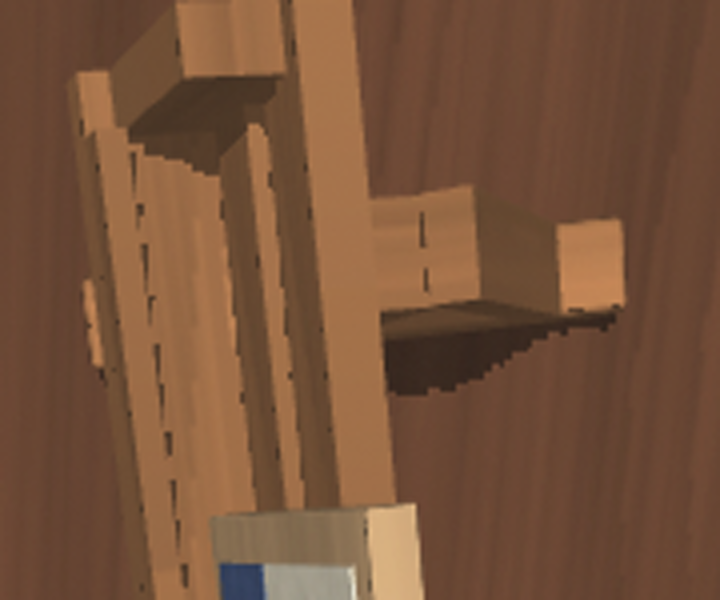

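View pics/w1c.png

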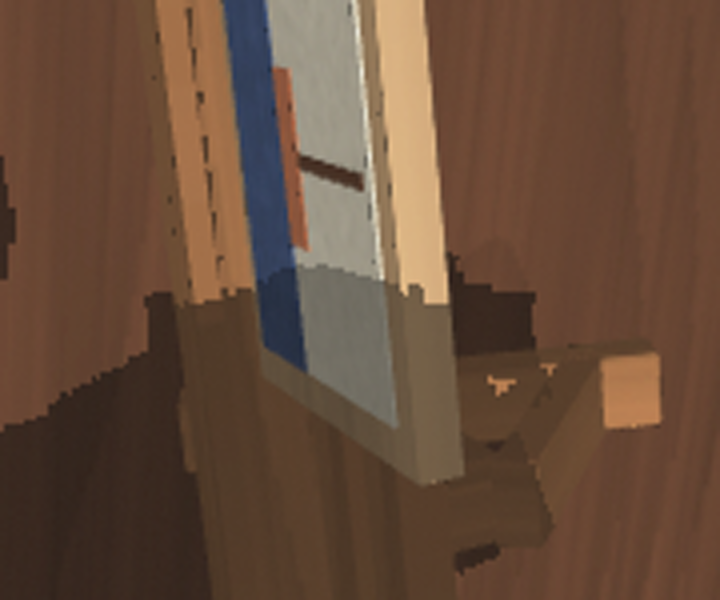

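```bash
cat > fitstand.py <<'E'
from h import *
from scipy.optimize import least_squares
A=.35
def S(p,y,u,o): # stand pose p=(x,y,yaw); y along, u up slope, o out
    xl=u*np.sin(A)-o*np.cos(A); z=.045+u*np.cos(A)+o*np.sin(A)
    c,s=np.cos(p[2]),np.sin(p[2])
    return np.array([p[0]+c*xl-s*y,p[1]+s*xl+c*y,z])
if __name__=='__main__':
    w=load('w1');t=load('top0')
    a=lambda u,v:(130+u/5,190+v/5)
    obs=[]
    for uv,y,u,o,b in [((331.5,127),.065,.112,.012,1),((343.5,126),.065,.112,0,1),((346,271.3),-.065,.112,.012,1),((355.8,268.3),-.065,.112,0,1),((284.75,19.5),.15,.06,.024,0),((311.25,19),.15,.06,0,0)]:
        obs.append((w,w['pose'],uv,y,u,o,b))
    for uv,y,u,o,b in [(a(241,240),.065,.112,0,1),(a(502,186),-.065,.112,0,1),(a(105,412),.165,.010,.032,0),(a(697,300),-.15,.010,.032,0)]:
        obs.append((t,None,uv,y,u,o,b))
    def res(q):
        return np.concatenate([proj(c,S(q[:3],y+b*q[3],u,o),ps)[0]-uv for c,ps,uv,y,u,o,b in obs])
    r=least_squares(res,[.5025,.234,.175,0],loss='soft_l1'); print(r.x); print(res(r.x).reshape(-1,2).round(1))
E
python3 fitstand.py
```

```text
[ 0.50655926  0.23453614  0.18137601 -0.00884788]
[[-0.8 -0.1]
 [ 0.2 -0.7]
 [-1.5  0.3]
 [ 0.4  0.5]
 [ 0.5  0.3]
 [-0.5 -0.2]
 [-0.2 -1.3]
 [ 0.3 -0.9]
 [-0.9 -0.5]
 [-0.2 -1.9]]
```

Run:
```python
from fitstand import *
p=[.5066,.2345,.1814]
c,s=np.cos(p[2]),np.sin(p[2])
def W(x,y,z): return np.array([p[0]+c*x-s*y,p[1]+s*x+c*y,z])
t=W(-.0005,-.115,.2); print(t)
plan(t,-.109,8)
```

```text
[0.52685498 0.12129671 0.2       ]
0.0215 -0.0136 0.0007 -0.0136; 0.0215 -0.0136 0.0005 -0.0136; 0.0215 -0.0136 0.0003 -0.0136; 0.0215 -0.0136 0.0001 -0.0136; 0.0215 -0.0136 -0 -0.0136; 0.0215 -0.0136 -0.0002 -0.0136; 0.0215 -0.0136 -0.0004 -0.0136; 0.0215 -0.0136 -0.0006 -0.0136
```

Call:
play_rows(increments="0.02 -0.014 0 -0.014; 0.02 -0.014 0 -0.014; 0.02 -0.014 0 -0.014; 0.02 -0.014 0 -0.014; 0.02 -0.014 0 -0.014; 0.02 -0.014 0 -0.014; 0.02 -0.01 0 -0.01; 0.01 -0.005 0 0; 0 0 0 0; 0 0 0 0")

```text
clock: 2.8
position: [0.5203, 0.132, 0.2172]
ee_rot: [-0.059, 0.703, 0.066, 0.706]
ft_force: [-0.1, 0.3, 0.7]
grip_width: -0.002
```

```bash
cat >> h.py <<'E'
SP=[.5066,.2345,.1814]
def W(x,y,z,p=SP):
    c,s=np.cos(p[2]),np.sin(p[2]); return np.array([p[0]+c*x-s*y,p[1]+s*x+c*y,z])
def loc(q,p=SP):
    c,s=np.cos(p[2]),np.sin(p[2]); d=np.array(q)[:2]-p[:2]; return np.array([c*d[0]+s*d[1],-s*d[0]+c*d[1],q[2]])
def st(p=SP):
    from workcell import get_obs
    o=get_obs(); R=Rn.from_quat(o['ee_rot']).as_matrix()
    print('t',o['clock'],'w',o['position'].round(4),'local',loc(o['position'],p).round(4),'zyaw',round(np.arctan2(R[1,2],R[0,2]),4),'F',o['ft_force'].round(1),'g',round(o['grip_width'],3),'xaxis',R[:,0].round(3),'j',o['joint_pos'].round(2))
    return o
E
python3 - <<'E'
from h import *
o=st(); plan(W(-.0005,-.105,.096),0,6)
E
```

```text
t 2.8 w [0.5203 0.132  0.2172] local [-0.0051 -0.1033  0.2172] zyaw 0.1766 F [-0.1  0.3  0.7] g -0.002 xaxis [ 0.004  0.01  -1.   ] j [-0.7   0.13  0.41  1.72 -0.06  1.3  -0.1 ]
0.0202 -0.0005 0.0006 0; 0.0202 -0.0005 0.0006 0; 0.0202 -0.0005 0.0006 0; 0.0202 -0.0005 0.0006 0; 0.0202 -0.0005 0.0006 0; 0.0202 -0.0005 0.0006 0
```

Call:
play_rows(increments="0.02 0 0.001 0; 0.02 0 0.001 0; 0.02 -0.001 0.001 0; 0.02 -0.001 0.001 0; 0.02 0 0.001 0; 0.01 0 0 0; 0.005 0 0 0; 0 0 0 0; 0 0 0 0")

```text
clock: 3.7
position: [0.5312, 0.1415, 0.1082]
ee_rot: [-0.059, 0.698, 0.071, 0.71]
ft_force: [-0.1, -0.7, 0.3]
grip_width: 0.001
```

Run:
```python
from h import *
o=st(); plan(W(-.0005,-.105,.096),0,2); plan(W(-.0005,-.105+.12,.096),0,12)
c,o=snap('wrist','w2')
```

```text
t 3.7 w [0.5312 0.1415 0.1082] local [ 0.0074 -0.0959  0.1082] zyaw 0.1841 F [-0.1 -0.7  0.3] g 0.001 xaxis [ 0.017  0.018 -1.   ] j [-0.68  0.25  0.4   1.83 -0.12  1.06 -0.06]
0.0059 -0.0046 -0.0041 0; 0.0059 -0.0046 -0.0041 0
0.0011 0.0092 -0.0007 0; 0.0011 0.0092 -0.0007 0; 0.0011 0.0092 -0.0007 0; 0.0011 0.0092 -0.0007 0; 0.0011 0.0092 -0.0007 0; 0.0011 0.0092 -0.0007 0; 0.0011 0.0092 -0.0007 0; 0.0011 0.0092 -0.0007 0; 0.0011 0.0092 -0.0007 0; 0.0011 0.0092 -0.0007 0; 0.0011 0.0092 -0.0007 0; 0.0011 0.0092 -0.0007 0
```

View pics/w2.png

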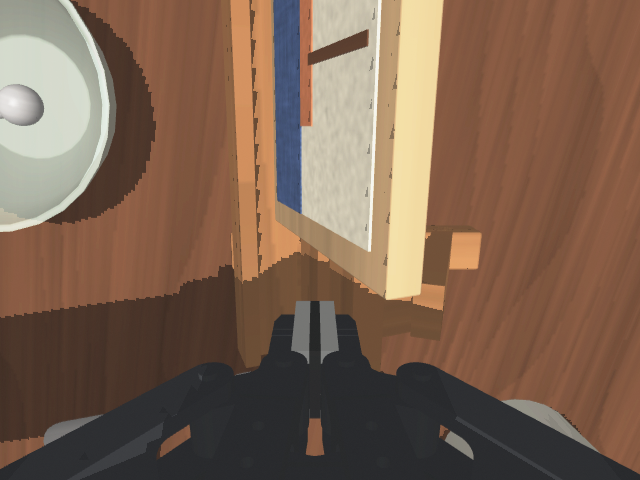

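Call:
play_rows(increments="0 -0.004 -0.004 0; 0.004 -0.003 -0.004 0; 0.006 0 -0.001 0; 0.002 0 0 0; 0 0 0 0")

```text
clock: 4.25
position: [0.5239, 0.1324, 0.0967]
ee_rot: [-0.059, 0.697, 0.071, 0.711]
ft_force: [-0.5, 0.2, -0.2]
grip_width: -0.003
```

Run:
```python
from h import *
o=st(); plan(W(-.0005,-.105,.096),0,1); plan(W(-.0005,-.1+.12,.096),0,12)
```

```text
t 4.25 w [0.5239 0.1324 0.0967] local [-0.0014 -0.1036  0.0967] zyaw 0.1834 F [-0.5  0.2 -0.2] g -0.003 xaxis [ 0.019  0.019 -1.   ] j [-0.67  0.24  0.4   1.87 -0.12  1.03 -0.04]
0.0007 -0.0015 0.0009 0
0.0002 0.0103 0.0001 0; 0.0002 0.0103 0.0001 0; 0.0002 0.0103 0.0001 0; 0.0002 0.0103 0.0001 0; 0.0002 0.0103 0.0001 0; 0.0002 0.0103 0.0001 0; 0.0002 0.0103 0.0001 0; 0.0002 0.0103 0.0001 0; 0.0002 0.0103 0.0001 0; 0.0002 0.0103 0.0001 0; 0.0002 0.0103 0.0001 0; 0.0002 0.0103 0.0001 0
```

Call:
play_rows(increments="0 0.006 0 0; 0 0.007 0 0; 0 0.007 0 0; 0 0.007 0 0; 0 0.007 0 0; 0 0.007 0 0; 0 0.007 0 0; 0 0.007 0 0; 0 0.007 0 0; 0 0.006 0 0; 0 0 0 0")

```text
clock: 5.35
position: [0.5102, 0.2072, 0.098]
ee_rot: [-0.059, 0.697, 0.072, 0.711]
ft_force: [0.1, 0.4, -0.6]
grip_width: 0.001
```

Run:
```python
from h import *
o=st(); plan(W(-.0005,.009,.096),0,8)
c,o=snap('wrist','w3')
```

```text
t 5.35 w [0.5102 0.2072 0.098 ] local [-0.0014 -0.0275  0.098 ] zyaw 0.1857 F [ 0.1  0.4 -0.6] g 0.001 xaxis [ 0.019  0.02  -1.   ] j [-0.77  0.26  0.35  1.84 -0.11  1.03 -0.19]
0.0003 0.0046 0.0001 0; 0.0003 0.0046 0.0001 0; 0.0003 0.0046 0.0001 0; 0.0003 0.0046 0.0001 0; 0.0003 0.0046 0.0001 0; 0.0003 0.0046 0.0001 0; 0.0003 0.0046 0.0001 0; 0.0003 0.0046 0.0001 0
```

View pics/w3.png

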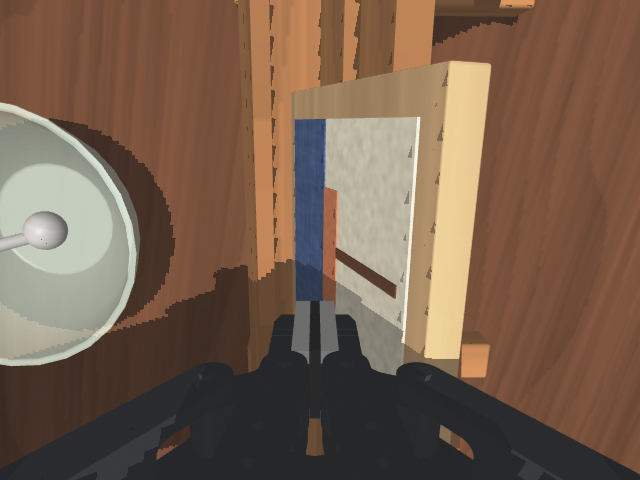

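Run:
```python
from h import *
c=load('w3')
for uv,u,o in [((450,62),.112,.012),((490,63),.112,0),((425,357),.112,.012),((460,358),.112,0),((295,95),0.003,.012)]:
    z=.045+u*np.cos(.35)+o*np.sin(.35); print(loc(atz(c,uv,z,c['pose'])).round(4), u*np.sin(.35)-o*np.cos(.35))
```

```text
[0.0277 0.0557 0.1543] 0.027132081880842002
[0.0383 0.0561 0.1502] 0.03840455443501055
[ 0.0276 -0.0171  0.1543] 0.027132081880842002
[ 0.0387 -0.0199  0.1502] 0.03840455443501055
[-0.0086  0.0548  0.0519] -0.010243779131802192
```

Run:
```python
from fitstand import *
c=load('w3'); 
for n in ['w1','w2','w3']:
  c=load(n)
  im=c['img'].copy()
  for cy,col in [(-.009,(0,255,0)),(.047,(0,0,255))]:
    if n!='w3' and cy>0: continue
    P=lambda y,u,o: tuple(int(v) for v in proj(c,S(SP,y,u,o),c['pose'])[0])
    for o in (0,.012):
        q=[P(cy+a,b,o) for a,b in [(-.065,0),(.065,0),(.065,.112),(-.065,.112)]]
        print(n,cy,o,q)
        for i in range(4): cv2.line(im,q[i],q[(i+1)%4],col,1)
  if n!='w1': cv2.imwrite(f'pics/{n}o.png',im)
```

```text
w1 -0.009 0 [(314, 242), (301, 127), (343, 125), (356, 269)]
w1 -0.009 0.012 [(305, 244), (291, 129), (330, 127), (344, 271)]
w2 -0.009 0 [(296, 218), (294, -69), (464, -284), (420, 296)]
w2 -0.009 0.012 [(274, 220), (267, -73), (415, -304), (384, 302)]
w3 -0.009 0 [(312, 345), (313, 93), (490, 63), (442, 512)]
w3 -0.009 0.012 [(291, 349), (289, 92), (447, 60), (409, 525)]
w3 0.047 0 [(313, 246), (314, -45), (523, -247), (459, 351)]
w3 0.047 0.012 [(290, 249), (287, -49), (474, -266), (422, 360)]
```

View pics/w3o.png

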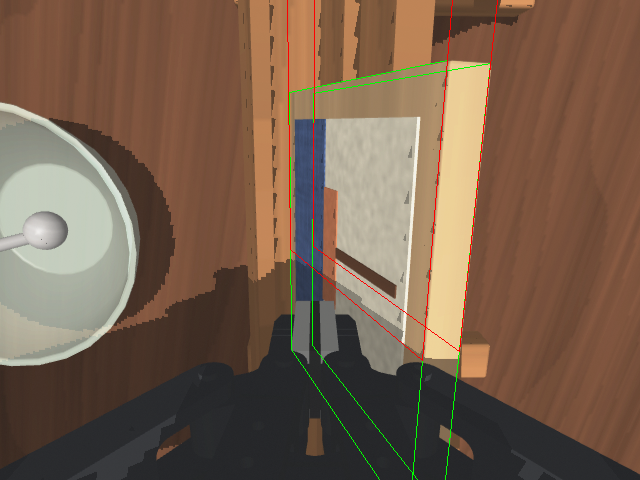

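View pics/w2o.png

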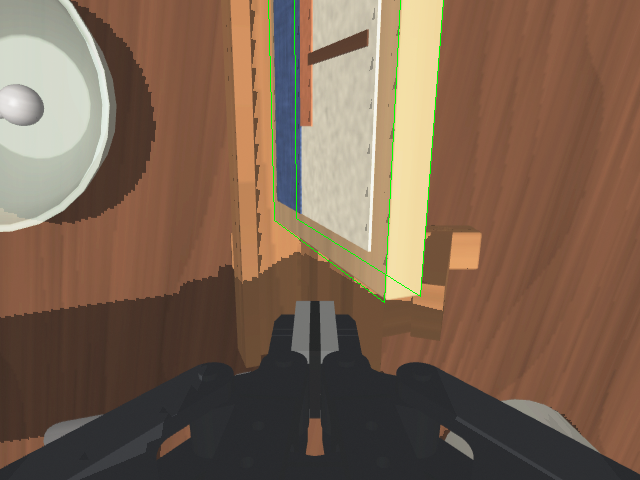

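Call:
play_rows(increments="0 -0.01 -0.002 0; 0 -0.01 0 0; 0 -0.01 0 0; 0 -0.01 0 0; 0 -0.01 0 0; 0 -0.01 0 0; 0 -0.008 0 0; 0 -0.004 0 0; 0 0 0 0; 0 0 0.005 0; 0 0 0.003 0; 0 0 0 0")

```text
clock: 6.6
position: [0.5316, 0.128, 0.097]
ee_rot: [-0.058, 0.697, 0.07, 0.712]
ft_force: [0.2, 0.6, 0.3]
grip_width: -0.001
```

Run:
```python
from h import *
o=st(); plan(W(.0065,-.099,.098),0,1); plan(W(.0065,.0,.098),0,10)
```

```text
t 6.6 w [0.5316 0.128  0.097 ] local [ 0.0054 -0.1092  0.097 ] zyaw 0.1815 F [0.2 0.6 0.3] g -0.001 xaxis [ 0.02   0.019 -1.   ] j [-0.66  0.25  0.4   1.86 -0.13  1.03 -0.03]
-0.0008 0.0103 0.0011 0
0.0001 0.0109 0.0001 0; 0.0001 0.0109 0.0001 0; 0.0001 0.0109 0.0001 0; 0.0001 0.0109 0.0001 0; 0.0001 0.0109 0.0001 0; 0.0001 0.0109 0.0001 0; 0.0001 0.0109 0.0001 0; 0.0001 0.0109 0.0001 0; 0.0001 0.0109 0.0001 0; 0.0001 0.0109 0.0001 0
```

Push gently first part.

Call:
play_rows(increments="0 0.006 0.001 0; 0 0.007 0.001 0; 0 0.007 0 0; 0 0.007 0 0; 0 0.007 0 0; 0 0.007 0 0; 0 0.007 0 0; 0 0.006 0 0")

```text
clock: 7.4
position: [0.5229, 0.186, 0.0976]
ee_rot: [-0.059, 0.697, 0.07, 0.712]
ft_force: [0.7, -2.0, -0.2]
grip_width: 0.001
```

Run:
```python
from h import *
o=st()
c,o=snap('wrist','w4')
```

```text
t 7.4 w [0.5229 0.186  0.0976] local [ 0.0073 -0.0506  0.0976] zyaw 0.1823 F [ 0.7 -2.  -0.2] g 0.001 xaxis [ 0.019  0.018 -1.   ] j [-0.74  0.27  0.37  1.83 -0.12  1.04 -0.14]
```

View pics/w4.png

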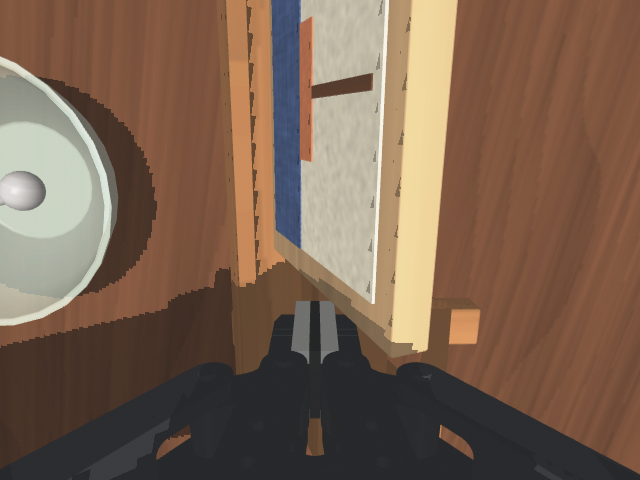

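Call:
play_rows(increments="0 0.007 0 0; 0 0.007 0 0; 0 0.007 0 0; 0 0.007 0 0; 0 0.006 0 0; 0 0.006 0 0; 0 0.005 0 0; 0 0.003 0 0; 0 0 0 0")

```text
clock: 8.35
position: [0.5128, 0.2388, 0.0981]
ee_rot: [-0.059, 0.697, 0.071, 0.711]
ft_force: [0.4, -0.2, -1.1]
grip_width: 0.002
```

Run:
```python
from h import *
o=st()
```

```text
t 8.35 w [0.5128 0.2388 0.0981] local [0.0068 0.0032 0.0981] zyaw 0.1838 F [ 0.4 -0.2 -1.1] g 0.002 xaxis [ 0.019  0.018 -1.   ] j [-0.8   0.29  0.34  1.8  -0.12  1.04 -0.24]
```

Call:
play_rows(increments="0 0.003 0 0; 0 0.003 0 0; 0 0.003 0 0; 0 0.003 0 0")

```text
clock: 8.75
position: [0.5115, 0.2473, 0.0981]
ee_rot: [-0.059, 0.697, 0.068, 0.711]
ft_force: [2.3, -14.3, 0.8]
grip_width: 0.003
```

Run:
```python
from h import *
o=st()
c,o=snap('wrist','w5')
cv2.imwrite('pics/t5.png',cv2.resize(snap('top','t5x')[0]['img'][190:300,130:290],None,fx=5,fy=5,interpolation=cv2.INTER_CUBIC))
```

```text
t 8.75 w [0.5115 0.2473 0.0981] local [0.0071 0.0117 0.0981] zyaw 0.1802 F [  2.3 -14.3   0.8] g 0.003 xaxis [ 0.019  0.014 -1.   ] j [-0.82  0.29  0.34  1.8  -0.11  1.05 -0.26]
```

View pics/w5.png

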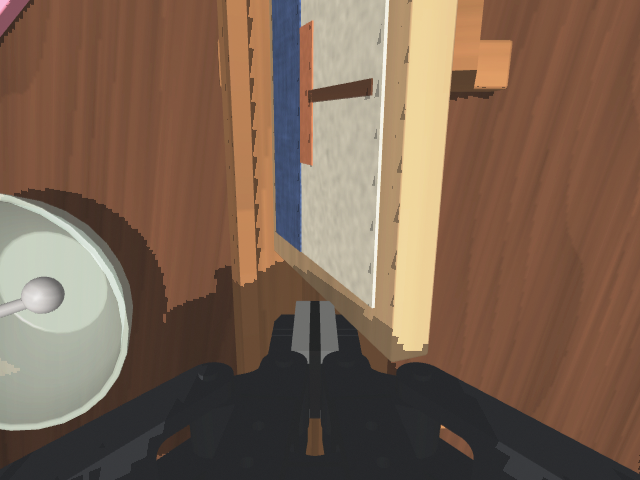

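Call:
play_rows(increments="0 -0.004 0 0; 0 -0.01 0 0; 0 -0.01 0 0; -0.02 -0.005 -0.002 0; -0.04 0 0 0; -0.04 0 0 0; -0.04 0 0 0; -0.04 -0.01 0 0; -0.03 -0.02 0 0; -0.015 -0.035 0 0; 0 -0.04 0 0; 0 -0.04 0 0; 0 -0.04 0 0; 0 -0.04 0 0; 0 -0.04 0 0; 0 -0.04 0 0; 0 -0.03 0 0; 0 -0.02 0 0; 0 0 0 0", hand=0)

```text
clock: 10.75
position: [0.5745, -0.156, 0.3294]
ee_rot: [-0.058, 0.694, 0.071, 0.714]
ft_force: [-0.8, -0.8, 0.5]
grip_width: 0.504
```

Run:
```python
from h import *
RP=[.5087,-.2189,.1765]
o=st(RP); plan(np.array([.47,-.30,.36]),0,6)
c,o=snap('scene','s6'); cv2.imwrite('pics/s6a.png',cv2.resize(c['img'][190:300,165:465],None,fx=2.6,fy=2.6))
```

```text
t 10.75 w [ 0.5745 -0.156   0.3294] local [0.0758 0.0504 0.3294] zyaw 0.1827 F [-0.8 -0.8  0.5] g 0.504 xaxis [ 0.026  0.022 -0.999] j [-0.34  0.24  0.68  1.4  -0.18  1.53  0.51]
-0.0061 -0.0203 -0.0213 0; -0.0061 -0.0203 -0.0213 0; -0.0061 -0.0203 -0.0213 0; -0.0061 -0.0203 -0.0213 0; -0.0061 -0.0203 -0.0213 0; -0.0061 -0.0203 -0.0213 0
```

View pics/s6a.png

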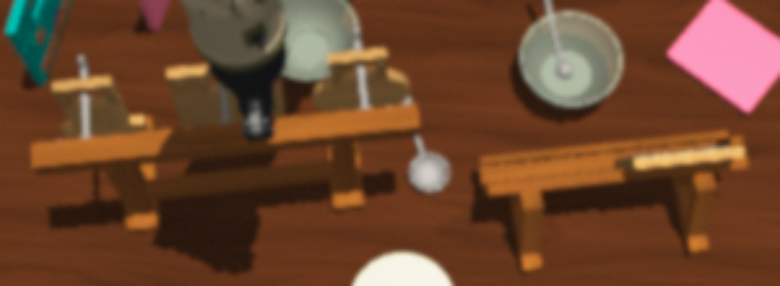

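Call:
play_rows(increments="-0.005 -0.02 -0.02 0; -0.005 -0.02 -0.02 0; -0.005 -0.02 -0.02 0; -0.005 -0.02 -0.02 0; -0.004 -0.015 -0.015 0; 0 -0.01 -0.01 0; 0 0 0 0; 0 0 0 0")

```text
clock: 11.6
position: [0.4901, -0.2717, 0.3485]
ee_rot: [-0.061, 0.692, 0.08, 0.715]
ft_force: [0.5, 1.0, -1.1]
grip_width: 0.499
```

Run:
```python
from h import *
RP=[.5087,-.2189,.1765]
o=st(RP)
c,o=snap('wrist','w7')
```

```text
t 11.6 w [ 0.4901 -0.2717  0.3485] local [-0.0276 -0.0487  0.3485] zyaw 0.199 F [ 0.5  1.  -1.1] g 0.499 xaxis [ 0.029  0.03  -0.999] j [-0.2   0.16  0.75  1.45 -0.15  1.56  0.75]
```

View pics/w7.png

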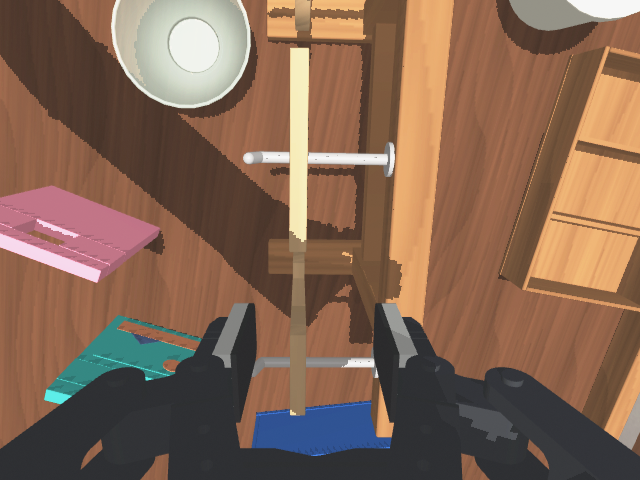

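Run:
```python
from h import *
RP=[.5087,-.2189,.1765]
c=load('w7'); ps=c['pose']
for n,uv,z in [('tip',(249,158),.218),('barroot',(388,158),.204),('b1f',(290.5,48.5),.222),('b1b',(308.5,48.5),.222),('b2f',(290,251),.222),('b2b',(306,251),.222),('railf',(408,20),.215),('railb',(453,20),.215),('railf2',(395,250),.215),('railb2',(432,250),.215)]:
    X=atz(c,uv,z,ps); print(n,X.round(4),loc(X,RP).round(4))
t=load('top0'); print(proj(t,atz(c,(249,158),.218,ps)))
```

```text
tip [ 0.4433 -0.231   0.218 ] [-0.0665 -0.0005  0.218 ]
barroot [ 0.5363 -0.2135  0.204 ] [0.0281 0.0005 0.204 ]
b1f [ 0.458 -0.161  0.222] [-0.0398  0.0659  0.222 ]
b1b [ 0.4687 -0.1588  0.222 ] [-0.0288  0.0662  0.222 ]
b2f [ 0.4812 -0.2873  0.222 ] [-0.0391 -0.0625  0.222 ]
b2b [ 0.492  -0.2852  0.222 ] [-0.0281 -0.0624  0.222 ]
railf [ 0.5258 -0.1291  0.215 ] [0.0326 0.0854 0.215 ]
railb [ 0.5534 -0.1234  0.215 ] [0.0607 0.0862 0.215 ]
railf2 [ 0.5544 -0.2745  0.215 ] [ 0.0352 -0.0628  0.215 ]
railb2 [ 0.5805 -0.2695  0.215 ] [ 0.0618 -0.0624  0.215 ]
[[400.62027637 270.1091235 ]]
```

Run:
```python
from h import *
RP=[.5087,-.2189,.1765]
plan(W(-.034,-.042,.245,RP),.022,5)
```

```text
0.0207 0.0009 -0.002 0.0044; 0.0207 0.0009 -0.002 0.0044; 0.0207 0.0009 -0.002 0.0044; 0.0207 0.0009 -0.002 0.0044; 0.0207 0.0008 -0.002 0.0044
```

Call:
play_rows(increments="0.02 0.001 -0.002 0.005; 0.02 0.001 -0.002 0.005; 0.02 0.001 -0.002 0.005; 0.02 0.001 -0.002 0.005; 0.01 0 -0.001 0.002; 0.005 0 0 0; 0 0 0 0; 0 0 0 0")

```text
clock: 12.45
position: [0.4891, -0.2577, 0.2496]
ee_rot: [-0.058, 0.693, 0.077, 0.715]
ft_force: [-0.5, 0.6, 0.0]
grip_width: 0.496
```

Run:
```python
from h import *
RP=[.5087,-.2189,.1765]
o=st(RP)
plan(W(-.034,-.043,.19,RP),0,4)
c,o=snap('wrist','w8')
```

```text
t 12.45 w [ 0.4891 -0.2577  0.2496] local [-0.0261 -0.0348  0.2496] zyaw 0.1903 F [-0.5  0.6  0. ] g 0.496 xaxis [ 0.028  0.03  -0.999] j [-0.22  0.16  0.74  1.65 -0.15  1.36  0.73]
0.0148 -0.0024 -0.0025 0; 0.0148 -0.0024 -0.0025 0; 0.0148 -0.0024 -0.0025 0; 0.0148 -0.0024 -0.0025 0
```

View pics/w8.png

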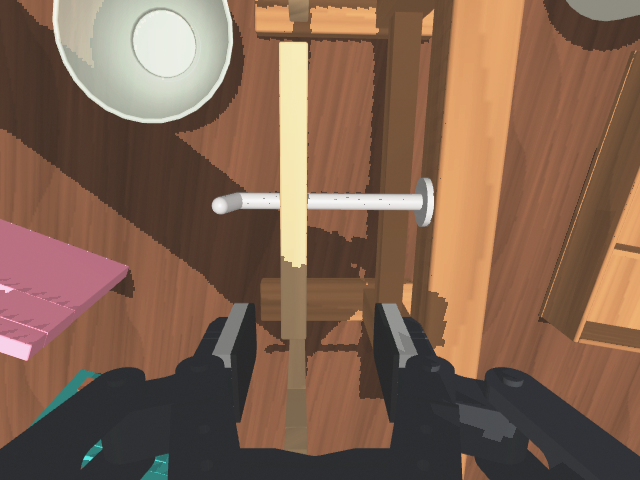

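Call:
play_rows(increments="0.005 -0.004 -0.004 0.005; 0.012 -0.004 -0.004 0.005; 0.015 -0.002 -0.002 0; 0.015 0 -0.001 0; 0.007 0 0 0; 0.003 0 0 0; 0 0 0 0")

```text
clock: 13.2
position: [0.4806, -0.2715, 0.1893]
ee_rot: [-0.053, 0.692, 0.071, 0.716]
ft_force: [0.1, 0.3, 0.1]
grip_width: 0.501
```

Run:
```python
from h import *
RP=[.5087,-.2189,.1765]
o=st(RP)
plan(W(-.034,-.043,.19,RP),0,1)
c,o=snap('wrist','w9')
```

```text
t 13.2 w [ 0.4806 -0.2715  0.1893] local [-0.0369 -0.0469  0.1893] zyaw 0.1757 F [0.1 0.3 0.1] g 0.501 xaxis [ 0.031  0.029 -0.999] j [-0.19  0.21  0.74  1.74 -0.19  1.24  0.78]
-0.0005 0.0039 0.0029 0
```

View pics/w9.png

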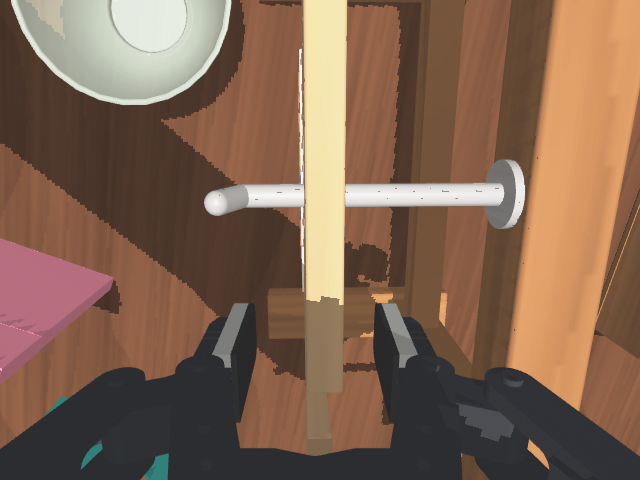

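Call:
play_rows(increments="0 0.002 0.003 0; 0 0 0 0; 0 0 0 0; 0 0 0 0; 0 0 0 0; 0 0 0 0", hand=1, squeeze=70)

```text
clock: 13.85
position: [0.4844, -0.2691, 0.1912]
ee_rot: [-0.054, 0.692, 0.071, 0.717]
ft_force: [-0.2, 0.4, -1.1]
grip_width: 0.127
```

Run:
```python
from h import *
RP=[.5087,-.2189,.1765]
o=st(RP)
plan(W(-.034,-.043,.21,RP),0,4)
```

```text
t 13.85 w [ 0.4844 -0.2691  0.1912] local [-0.0327 -0.0452  0.1912] zyaw 0.1764 F [-0.2  0.4 -1.1] g 0.127 xaxis [ 0.033  0.028 -0.999] j [-0.19  0.21  0.74  1.74 -0.19  1.24  0.77]
-0.0047 0.0006 -0.0001 0; -0.0047 0.0006 -0.0001 0; -0.0047 0.0006 -0.0001 0; -0.0047 0.0006 -0.0001 0
```

Call:
play_rows(increments="-0.004 0.0005 0 0; -0.005 0.0005 0 0; -0.005 0.0005 0 0; -0.004 0 0 0; -0.001 0 0 0; 0 0 0 0")

```text
clock: 14.45
position: [0.4834, -0.268, 0.212]
ee_rot: [-0.054, 0.692, 0.071, 0.717]
ft_force: [-1.1, 0.4, -2.6]
grip_width: 0.127
```

Run:
```python
from h import *
RP=[.5087,-.2189,.1765]
o=st(RP)
plan(W(-.034-.075,-.043,.2125,RP),0,8)
c,o=snap('wrist','w10')
```

```text
t 14.45 w [ 0.4834 -0.268   0.212 ] local [-0.0336 -0.0439  0.212 ] zyaw 0.1763 F [-1.1  0.4 -2.6] g 0.127 xaxis [ 0.033  0.028 -0.999] j [-0.2   0.19  0.74  1.71 -0.17  1.28  0.75]
-0.0004 0.0001 -0.0094 0; -0.0004 0.0001 -0.0094 0; -0.0004 0.0001 -0.0094 0; -0.0004 0.0001 -0.0094 0; -0.0004 0.0001 -0.0094 0; -0.0004 0.0001 -0.0094 0; -0.0004 0.0001 -0.0094 0; -0.0004 0.0001 -0.0094 0
```

View pics/w10.png

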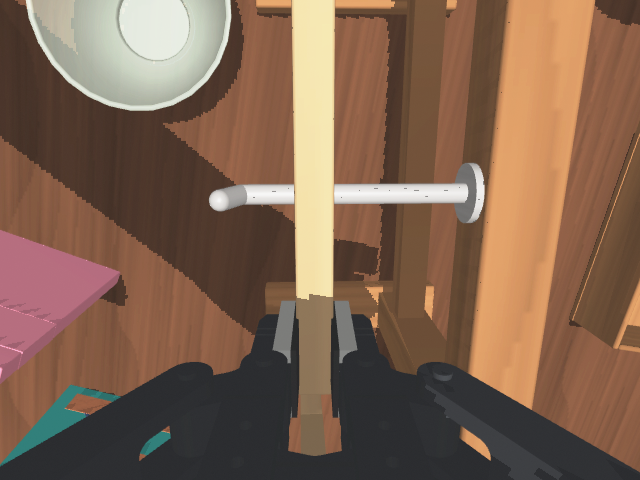

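Call:
play_rows(increments="0 0 -0.006 0; 0 0 -0.008 0; 0 0 -0.008 0; 0 0 -0.006 0; 0 0 -0.003 0")

```text
clock: 15.0
position: [0.4494, -0.2741, 0.2099]
ee_rot: [-0.053, 0.692, 0.071, 0.716]
ft_force: [-0.4, 0.4, -2.3]
grip_width: 0.117
```

Run:
```python
from h import *
RP=[.5087,-.2189,.1765]
o=st(RP)
plan(W(-.034-.075,-.043,.2125,RP),0,5)
```

```text
t 15.0 w [ 0.4494 -0.2741  0.2099] local [-0.0681 -0.0439  0.2099] zyaw 0.1757 F [-0.4  0.4 -2.3] g 0.117 xaxis [ 0.032  0.028 -0.999] j [-0.2   0.11  0.75  1.78 -0.12  1.27  0.76]
-0.0008 0.0002 -0.0082 0; -0.0008 0.0002 -0.0082 0; -0.0008 0.0002 -0.0082 0; -0.0008 0.0002 -0.0082 0; -0.0008 0.0002 -0.0082 0
```

Call:
play_rows(increments="-0.001 0 -0.006 0; -0.001 0 -0.008 0; -0.001 0 -0.008 0; -0.001 0 -0.008 0; -0.001 0 -0.006 0; 0 0 -0.003 0; 0 0 0 0")

```text
clock: 15.7
position: [0.4067, -0.282, 0.2142]
ee_rot: [-0.053, 0.692, 0.071, 0.717]
ft_force: [-0.0, 0.4, -1.8]
grip_width: 0.123
```

Run:
```python
from h import *
RP=[.5087,-.2189,.1765]
o=st(RP)
c,o=snap('wrist','w11')
c,o=snap('top','t11');cv2.imwrite('pics/t11b.png',cv2.resize(c['img'][190:310,280:490],None,fx=3.8,fy=3.8,interpolation=cv2.INTER_CUBIC))
```

```text
t 15.7 w [ 0.4067 -0.282   0.2142] local [-0.1115 -0.0443  0.2142] zyaw 0.1745 F [-0.   0.4 -1.8] g 0.123 xaxis [ 0.033  0.029 -0.999] j [-0.2   0.01  0.76  1.84 -0.05  1.28  0.75]
```

View pics/w11.png

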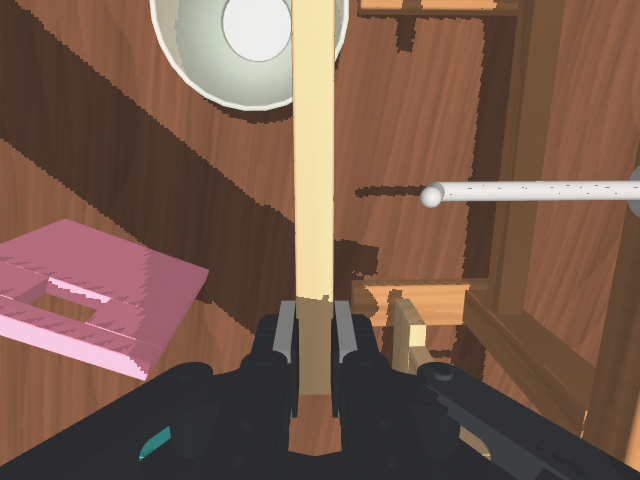

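View pics/t11b.png

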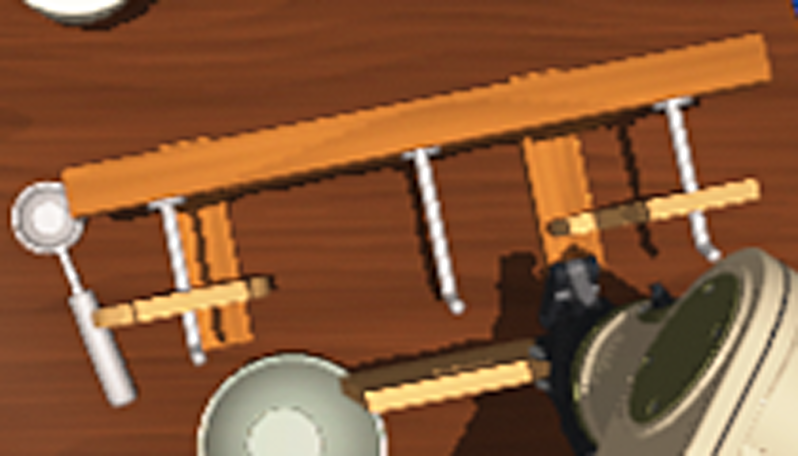

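Call:
play_rows(increments="-0.02 0 0 0; -0.03 0 0 0; -0.03 0 0 0; -0.03 0 0 0; -0.03 0 0 0; -0.015 0 0 0; 0 0 0 0; 0 0 0 0")

```text
clock: 16.6
position: [0.4039, -0.2844, 0.3732]
ee_rot: [-0.054, 0.693, 0.072, 0.715]
ft_force: [0.0, -0.1, -2.5]
grip_width: 0.121
```

Run:
```python
from h import *
o=st(); plan(W(-.03,-.109,.36),-.006,12)
c,o=snap('scene','s12')
s=c['img']
cv2.imwrite('pics/s12a.png',cv2.resize(s[100:300,130:330],None,fx=3,fy=3,interpolation=cv2.INTER_CUBIC))
```

```text
t 16.6 w [ 0.4039 -0.2844  0.3732] local [-0.1947 -0.4919  0.3732] zyaw 0.1785 F [ 0.  -0.1 -2.5] g 0.121 xaxis [ 0.029  0.028 -0.999] j [-0.22 -0.05  0.75  1.56 -0.01  1.61  0.71]
0.0023 0.0319 0.0136 -0.0005; 0.0023 0.0319 0.0136 -0.0005; 0.0023 0.0319 0.0136 -0.0005; 0.0023 0.0319 0.0136 -0.0005; 0.0023 0.0319 0.0136 -0.0005; 0.0023 0.0319 0.0137 -0.0005; 0.0023 0.0319 0.0137 -0.0005; 0.0023 0.0319 0.0137 -0.0005; 0.0023 0.0318 0.0137 -0.0005; 0.0023 0.0318 0.0137 -0.0005; 0.0023 0.0318 0.0137 -0.0005; 0.0023 0.0318 0.0138 -0.0005
```

View pics/s12a.png

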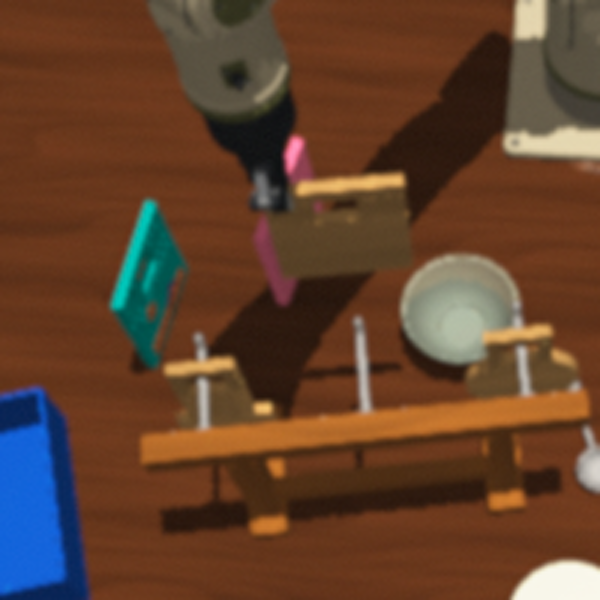

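Run:
```python
from h import *
c=load('s12'); p,q=c['pose']
yaw=.1785; ex=np.array([np.cos(yaw),np.sin(yaw),0]); ey=np.array([-np.sin(yaw),np.cos(yaw),0])
top=p+np.array([0,0,.031])
for off in (0,.006):
  for yb in (.065,-.065):
    for h in (0,.160):
      X=top+ex*(.006+off*h/.16)+ey*(.0457+yb)-np.array([0,0,h]); print(off,yb,h,((proj(c,X)[0]-[130,100])*3).round(0))
```

```text
0 0.065 0 [402. 186.]
0 0.065 0.16 [416. 266.]
0 -0.065 0 [258. 200.]
0 -0.065 0.16 [286. 279.]
0.006 0.065 0 [402. 186.]
0.006 0.065 0.16 [417. 271.]
0.006 -0.065 0 [258. 200.]
0.006 -0.065 0.16 [287. 285.]
```

Call:
play_rows(increments="0 0.02 0.01 0; 0 0.03 0.014 0; 0 0.032 0.014 0; 0 0.032 0.014 0; 0 0.032 0.014 0; 0 0.032 0.014 0; 0 0.032 0.014 0; 0 0.032 0.014 0; 0 0.032 0.014 0; 0 0.032 0.014 0; 0 0.025 0.01 0; 0 0.015 0.004 0; 0 0 0 0; 0 0 0 0")

```text
clock: 18.05
position: [0.4875, 0.0968, 0.3667]
ee_rot: [-0.054, 0.702, 0.07, 0.706]
ft_force: [0.7, -0.4, -2.8]
grip_width: 0.119
```

Run:
```python
from h import *
o=st(); plan(W(-.0096,-.109,.25),-.006,8)
c,o=snap('wrist','w13')
```

```text
t 18.05 w [0.4875 0.0968 0.3667] local [-0.0437 -0.132   0.3667] zyaw 0.176 F [ 0.7 -0.4 -2.8] g 0.119 xaxis [ 0.003  0.024 -1.   ] j [-0.55 -0.01  0.28  1.55 -0.02  1.6  -0.1 ]
0.0147 0.0026 0.0041 -0.0008; 0.0147 0.0026 0.0041 -0.0008; 0.0147 0.0026 0.0041 -0.0008; 0.0147 0.0025 0.0041 -0.0008; 0.0147 0.0025 0.0041 -0.0008; 0.0147 0.0025 0.0041 -0.0008; 0.0147 0.0025 0.0041 -0.0008; 0.0147 0.0025 0.0041 -0.0008
```

View pics/w13.png

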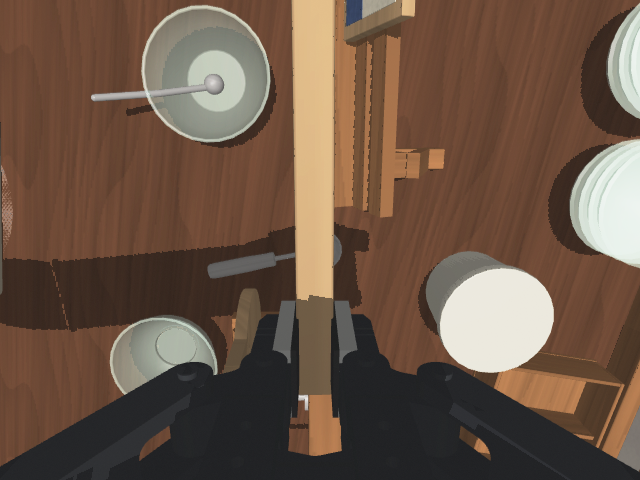

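Call:
play_rows(increments="0.01 0.003 0.005 -0.001; 0.016 0.003 0.005 -0.001; 0.016 0.003 0.005 -0.001; 0.016 0.003 0.005 -0.001; 0.016 0.003 0.005 0; 0.016 0.002 0.004 0; 0.01 0.002 0.004 0; 0.004 0.001 0.001 0; 0 0 0 0; 0 0 0 0")

```text
clock: 19.1
position: [0.5207, 0.1164, 0.2567]
ee_rot: [-0.05, 0.702, 0.066, 0.707]
ft_force: [0.9, -0.2, -2.2]
grip_width: 0.12
```

Run:
```python
from h import *
o=st(); plan(W(-.0055,-.109,.19),0,5)
c,o=snap('wrist','w14')
c,o=snap('scene','s14'); cv2.imwrite('pics/s14a.png',cv2.resize(c['img'][180:300,320:480],None,fx=4,fy=4,interpolation=cv2.INTER_CUBIC))
```

```text
t 19.1 w [0.5207 0.1164 0.2567] local [-0.0074 -0.1187  0.2567] zyaw 0.1652 F [ 0.9 -0.2 -2.2] g 0.12 xaxis [ 0.006  0.023 -1.   ] j [-0.55  0.1   0.28  1.67 -0.05  1.37 -0.1 ]
0.0134 0.0016 0.0002 0; 0.0134 0.0016 0.0002 0; 0.0134 0.0016 0.0002 0; 0.0134 0.0016 0.0002 0; 0.0134 0.0016 0.0002 0
```

View pics/s14a.png

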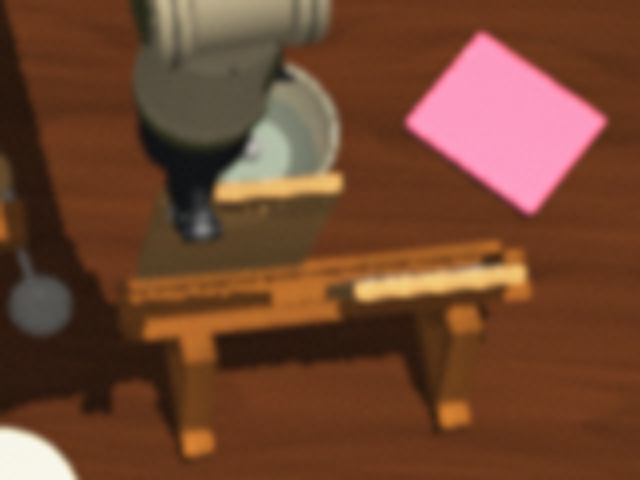

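View pics/w14.png

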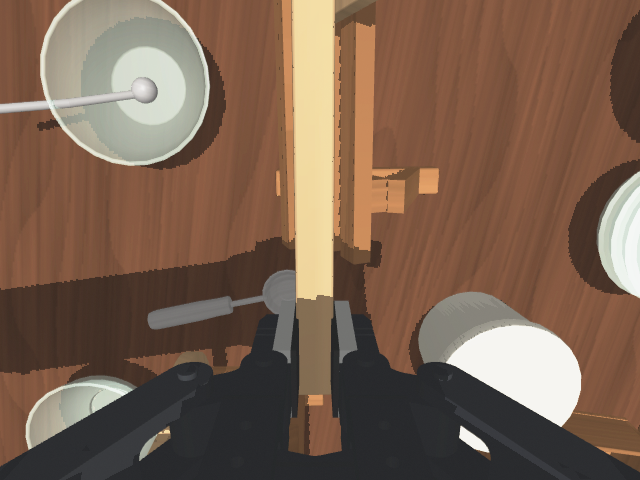

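Call:
play_rows(increments="0.01 0.003 0.0005 -0.004; 0.012 0.003 0.0005 -0.004; 0.012 0.003 0.0005 -0.004; 0.012 0.002 0 -0.004; 0.006 0.001 0 0; 0.003 0 0 0; 0 0 0 0")

```text
clock: 19.9
position: [0.5201, 0.1315, 0.1972]
ee_rot: [-0.057, 0.701, 0.073, 0.707]
ft_force: [-0.1, -0.1, -2.6]
grip_width: 0.115
```

Run:
```python
from h import *
o=st(); plan(W(-.0055,-.109,.18),0,5)
c,o=snap('wrist','w15')
```

```text
t 19.9 w [0.5201 0.1315 0.1972] local [-0.0054 -0.1038  0.1972] zyaw 0.1838 F [-0.1 -0.1 -2.6] g 0.115 xaxis [ 0.006  0.024 -1.   ] j [-0.56  0.14  0.27  1.75 -0.06  1.25 -0.1 ]
0.0034 -0.0011 -0.0001 0; 0.0034 -0.0011 -0.0001 0; 0.0034 -0.0011 -0.0001 0; 0.0034 -0.0011 -0.0001 0; 0.0034 -0.0011 -0.0001 0
```

View pics/w15.png

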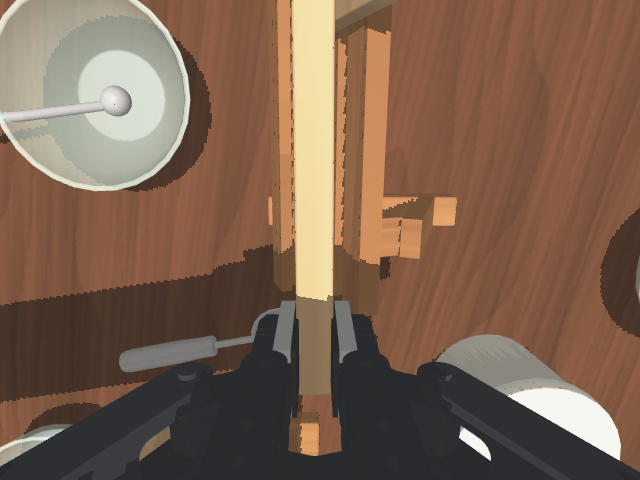

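Call:
play_rows(increments="0.003 -0.002 0 0; 0.003 -0.002 0 0; 0.003 -0.001 0 0; 0.003 0 0 0; 0.002 0 0 0; 0 0 0 0")

```text
clock: 20.55
position: [0.5223, 0.1261, 0.1836]
ee_rot: [-0.056, 0.7, 0.073, 0.708]
ft_force: [-0.4, 0.2, -1.8]
grip_width: 0.122
```

Run:
```python
from h import *
o=st()
```

```text
t 20.55 w [0.5223 0.1261 0.1836] local [-0.0042 -0.1095  0.1836] zyaw 0.1825 F [-0.4  0.2 -1.8] g 0.122 xaxis [ 0.009  0.025 -1.   ] j [-0.55  0.15  0.27  1.77 -0.06  1.22 -0.08]
```

Call:
play_rows(increments="0.0015 0 0 0; 0.0015 0 0 0; 0.0015 0 0 0; 0 0 0 0")

```text
clock: 20.95
position: [0.5227, 0.1263, 0.1793]
ee_rot: [-0.056, 0.7, 0.073, 0.708]
ft_force: [-0.4, 0.3, -1.1]
grip_width: 0.119
```

Run:
```python
from h import *
o=st(); print(o['torque'])
```

```text
t 20.95 w [0.5227 0.1263 0.1793] local [-0.0036 -0.1093  0.1793] zyaw 0.1825 F [-0.4  0.3 -1.1] g 0.119 xaxis [ 0.01   0.025 -1.   ] j [-0.55  0.15  0.27  1.77 -0.07  1.21 -0.08]
[0.01420769 0.09310641 0.07515226]
```

Call:
play_rows(increments="0.0015 0 0 0; 0.0015 0 0 0; 0 0 0 0")

```text
clock: 21.25
position: [0.5239, 0.1256, 0.1785]
ee_rot: [-0.055, 0.699, 0.073, 0.709]
ft_force: [-1.4, 0.6, -0.8]
grip_width: 0.124
```

Run:
```python
from h import *
o=st(); print(o['torque'])
```

```text
t 21.25 w [0.5239 0.1256 0.1785] local [-0.0026 -0.1102  0.1785] zyaw 0.1809 F [-1.4  0.6 -0.8] g 0.124 xaxis [ 0.013  0.026 -1.   ] j [-0.55  0.15  0.27  1.77 -0.07  1.2  -0.08]
[ 0.32679897  0.831842   -0.00640876]
```

Call:
play_rows(increments="0 0 0.002 0; 0 0 0.001 0; 0 0 0 0", squeeze=20)

```text
clock: 21.55
position: [0.5256, 0.1262, 0.1785]
ee_rot: [-0.055, 0.7, 0.073, 0.708]
ft_force: [-3.1, -1.2, 3.9]
grip_width: 0.123
```

Call:
play_rows(increments="0 0 0 0; 0 0 0 0; 0 0 0 0", hand=0.6)

```text
clock: 21.85
position: [0.527, 0.1267, 0.1785]
ee_rot: [-0.055, 0.699, 0.073, 0.709]
ft_force: [0.3, -0.5, -1.0]
grip_width: 0.202
```

Call:
play_rows(increments="0 0 0 0; 0 0 0 0; 0 0 0 0", hand=0.4)

```text
clock: 22.15
position: [0.5275, 0.1268, 0.1786]
ee_rot: [-0.055, 0.698, 0.073, 0.71]
ft_force: [-0.2, -0.3, 0.1]
grip_width: 0.3
```

Run:
```python
from h import *
o=st(); print(o['torque'])
c,o=snap('wrist','w16')
```

```text
t 22.15 w [0.5275 0.1268 0.1786] local [ 0.0012 -0.1097  0.1786] zyaw 0.1817 F [-0.2 -0.3  0.1] g 0.3 xaxis [ 0.014  0.026 -1.   ] j [-0.55  0.16  0.27  1.77 -0.07  1.2  -0.08]
[-0.03677192 -0.02456645  0.00363638]
```

View pics/w16.png

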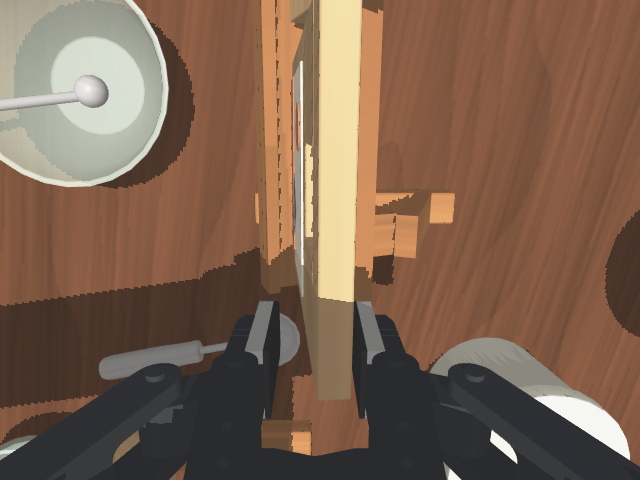

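Call:
play_rows(increments="0 0 0.002 0; 0 0 0.003 0; 0 0 0.003 0; 0 0 0.003 0; 0 0 0.003 0; 0 0 0.003 0; 0 0 0.003 0; 0 0 0.003 0; 0 0 0 0", hand=0.2)

```text
clock: 23.1
position: [0.5526, 0.1315, 0.1789]
ee_rot: [-0.055, 0.698, 0.073, 0.71]
ft_force: [0.6, -0.2, -1.0]
grip_width: 0.399
```

Run:
```python
from h import *
o=st(); print(o['torque'])
c,o=snap('wrist','w17')
```

```text
t 23.1 w [0.5526 0.1315 0.1789] local [ 0.0266 -0.1097  0.1789] zyaw 0.1818 F [ 0.6 -0.2 -1. ] g 0.399 xaxis [ 0.014  0.026 -1.   ] j [-0.54  0.21  0.28  1.7  -0.08  1.21 -0.06]
[-0.04755219 -0.05761984 -0.01135904]
```

View pics/w17.png

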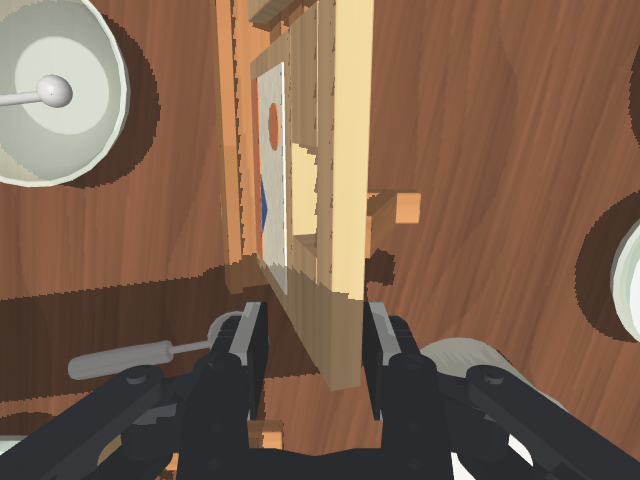

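Call:
play_rows(increments="0 0 0.002 0; 0 0 0.003 0; 0 0 0.003 0; 0 0 0.003 0; 0 0 0.002 0; 0 0 0.002 0; 0 0 0 0", hand=0.1)

```text
clock: 23.85
position: [0.5683, 0.1344, 0.1792]
ee_rot: [-0.055, 0.698, 0.073, 0.71]
ft_force: [-0.6, -0.1, -0.5]
grip_width: 0.448
```

Run:
```python
from h import *
o=st(); print(o['torque'])
c,o=snap('wrist','w18')
```

```text
t 23.85 w [0.5683 0.1344 0.1792] local [ 0.0426 -0.1096  0.1792] zyaw 0.1819 F [-0.6 -0.1 -0.5] g 0.448 xaxis [ 0.014  0.026 -1.   ] j [-0.53  0.25  0.28  1.66 -0.1   1.22 -0.05]
[-0.05532018 -0.00167245  0.00550656]
```

View pics/w18.png

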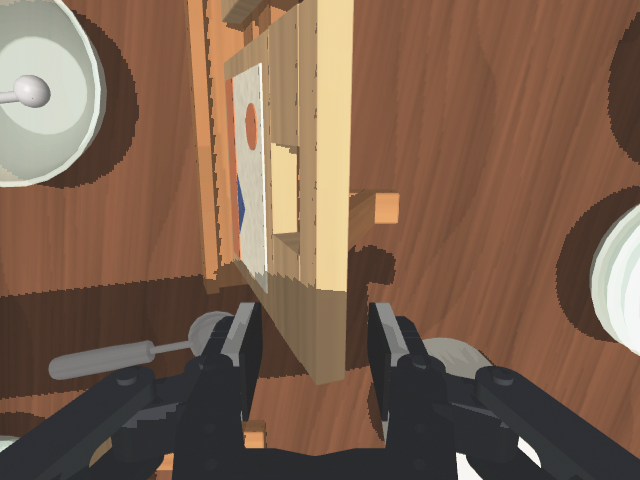

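Run:
```python
from fitstand import *
c=load('w18'); im=c['img'].copy()
for uv,o in [((345,376),0),((317,384),.012),((353,60),0),((317,60),.012)]:
    z=.045+.16*np.cos(A)+o*np.sin(A); print(loc(atz(c,uv,z,c['pose'])).round(4), .16*np.sin(A)-o*np.cos(A))
P=lambda y,u,o: tuple(int(v) for v in proj(c,S(SP,y,u,o),c['pose'])[0])
cy=-.063
for o in (0,.012):
    q=[P(cy+a,b,o) for a,b in [(-.065,0),(.065,0),(.065,.16),(-.065,.16)]]
    for i in range(4): cv2.line(im,q[i],q[(i+1)%4],(0,255,0),1)
cv2.imwrite('pics/w18o.png',im)
```

```text
[ 0.0547 -0.1306  0.1953] 0.05486364919287222
[ 0.0441 -0.1312  0.1994] 0.04359117663870367
[ 0.055  -0.0209  0.1953] 0.05486364919287222
[ 0.0439 -0.0215  0.1994] 0.04359117663870367
```

View pics/w18o.png

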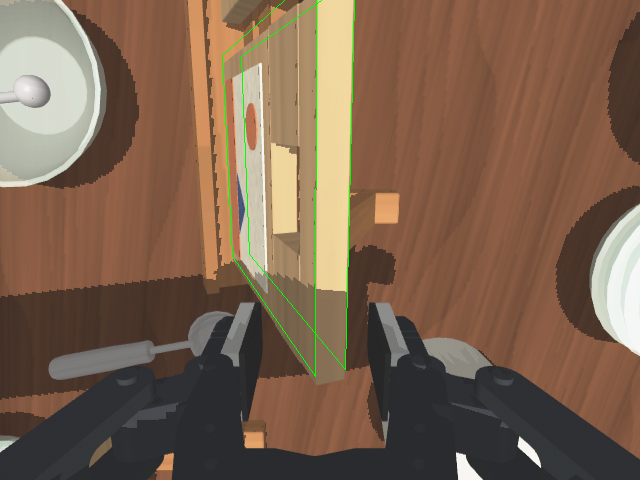

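Call:
play_rows(increments="-0.005 0 0 0; -0.01 0 0 0; -0.015 0 0 0; -0.02 0 0 0; -0.03 0 0 0; -0.03 0 0 0; -0.03 0 0 0; -0.02 -0.01 0 0; 0 -0.02 0 0; 0 -0.02 0 0; 0 -0.02 0 0; 0 -0.01 0 0; 0 0 0 0; 0 0 0 0; 0 0 0 0")

```text
clock: 25.4
position: [0.5792, 0.0503, 0.356]
ee_rot: [-0.055, 0.695, 0.075, 0.713]
ft_force: [-0.3, 0.5, -0.3]
grip_width: 0.452
```

Run:
```python
from h import *
o=st()
c,o=snap('wrist','w19')
c,o=snap('top','t19'); cv2.imwrite('pics/t19a.png',cv2.resize(c['img'][180:300,130:490],None,fx=2.2,fy=2.2,interpolation=cv2.INTER_CUBIC))
c,o=snap('scene','s19'); cv2.imwrite('pics/s19a.png',cv2.resize(c['img'][150:310,165:475],None,fx=2.5,fy=2.5,interpolation=cv2.INTER_CUBIC))
```

```text
t 25.4 w [0.5792 0.0503 0.356 ] local [ 0.0382 -0.1943  0.356 ] zyaw 0.1846 F [-0.3  0.5 -0.3] g 0.452 xaxis [ 0.022  0.03  -0.999] j [-0.44  0.18  0.35  1.38 -0.09  1.57  0.09]
```

View pics/w19.png

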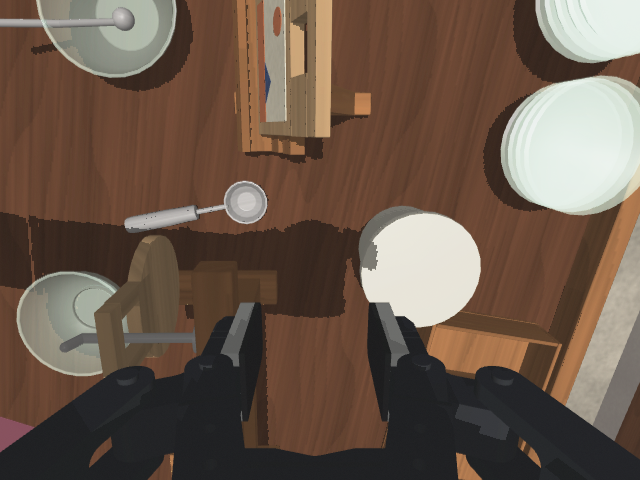

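View pics/t19a.png

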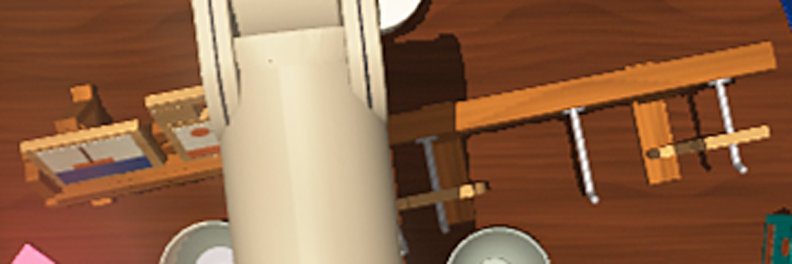

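View pics/s19a.png

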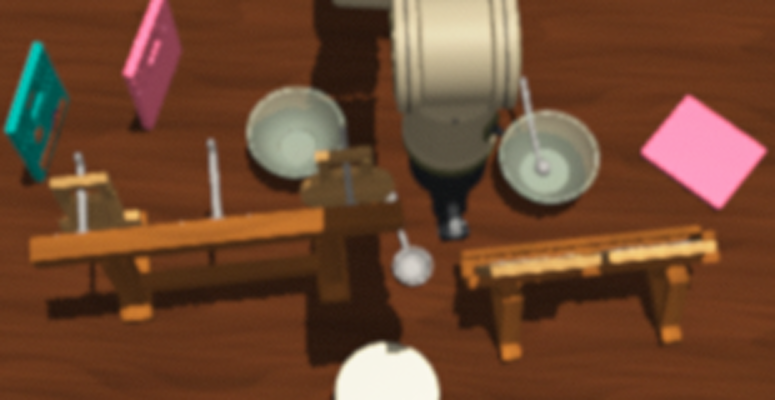

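Call:
play_rows(increments="0 0.02 -0.004 0; 0 0.03 -0.006 0; 0 0.03 -0.006 0; 0 0.03 -0.006 0; 0 0.03 -0.006 0; 0 0.03 -0.006 0; 0 0.02 -0.006 0; 0 0.01 0 0; 0 0 0 0; 0 0 0 0")

```text
clock: 26.55
position: [0.4987, 0.2489, 0.3584]
ee_rot: [-0.057, 0.696, 0.076, 0.712]
ft_force: [0.5, -0.7, -1.4]
grip_width: 0.453
```

Run:
```python
from fitstand import *
o=st()
c,o=snap('wrist','w20')
cv2.imwrite('pics/w20a.png',cv2.resize(c['img'][0:300,180:440],None,fx=2.6,fy=2,interpolation=cv2.INTER_CUBIC))
P=lambda y,u,o: proj(c,S(SP,y,u,o),c['pose'])[0].round(1)
for y in (.15,.02): print(y,P(y,.112,.012),P(y,.112,0),P(y,.06,.024),P(y,.06,.012))
```

```text
t 26.55 w [0.4987 0.2489 0.3584] local [-0.0052  0.0156  0.3584] zyaw 0.1886 F [ 0.5 -0.7 -1.4] g 0.453 xaxis [ 0.02   0.029 -0.999] j [-0.7   0.12  0.18  1.43 -0.04  1.56 -0.33]
0.15 [350.   39.6] [363.8  40.9] [311.4  49.3] [324.1  50.2]
0.02 [345.6 205.6] [358.1 204.8] [310.7 197.2] [322.3 196.6]
```

View pics/w20.png

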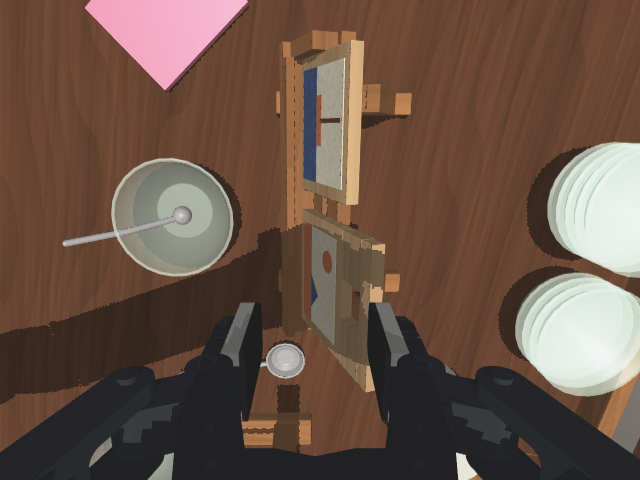

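View pics/w20a.png

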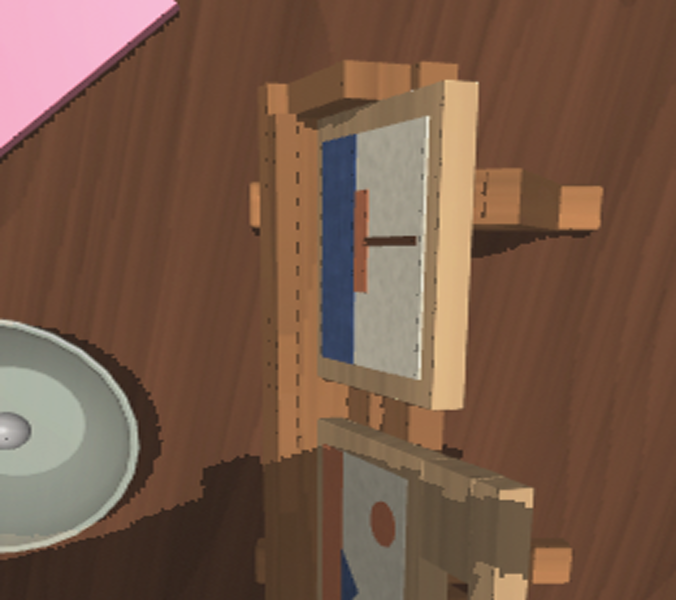

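Run:
```python
from workcell import workorder
print(workorder.hand_in())
```

```text
the job is handed in; nothing more can be done
None
```

The job is done and handed in at about 26.6 s of robot time, well under the 54 s limit.

- **Ledge board:** I slid it along the shelf until it met the end stop, where the force rose to about 14 N. My first push moved nothing: the closed fingers passed in front of the board without touching it hard. I backed off and pushed again slightly further in. The last wrist picture puts the board's ends within about 1 mm of where they should be if it touches the stop.
- **Picture board:** I lifted it about 21 mm and took it forward off the middle hook. I set it on the shelf and let it lean back against one finger until the slats took it. Its top edge measures within about 0.5 mm of leaning flat. It spans roughly -131 to -1 mm along the shelf, so it is wholly on, about 20 mm from the ledge board. The picture faces front.
- **Everything else:** Both other hanging boards, the bowls, tub and spoon looked unmoved in the last pictures. The gripper was clear of everything at hand-in.

No check failed at the end. The tool drifted about 2° from vertical over the run, but it caused no problem at the grasp or the placing.

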